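Close a sprung marking jig on its dowels and hold it shut

TASK

Check the jig's spring lifter first: while the upper half is still off, push the round lifter head in the middle of the lower half down to its stop and let it spring all the way back up. Then fit the upper half onto the two dowels (either way round fits), press it down against the spring until the two halves meet face to face, and finish while still holding it pressed shut with the gripper: do not let go. Leave the other things on the bench where they are.

Things in the scene. Friction and masses are not known exactly. Their poses are not given: they have to be found in the camera images.
- lower: lower jig half: fixed dark-grey anodised block, 80 (its x) x 130 (its y) x 35 mm high, bolted on the perforated aluminium plate (plate top 12 mm above the bench); origin at the centre of its underside, z up. On its flat top: two steel dowels and, in the middle, the sprung lifter. Place and yaw (up to 0.5 rad) vary, left or right.
- lower_face (a point): centre of the lower half's top face, 35 mm above body lower's origin, same axes. Two steel dowels of 12 mm diameter stand on the face at y = +50 and -50 mm (x = 0), 24 mm tall, the top 6 mm tapering to 6 mm diameter.
- plunger (a joint): travel of the sprung lifter in the lower half (m): 0 = up, 0.010 = down at its stop. Its spring pushes up with 7 N at 0 and 11 N at the stop, enough to hold the upper half off the face unless it is pressed; with the halves closed it reads about 0.0095.
- plunger_top (a point): centre of the top of the lifter's round steel head (22 mm diameter), moving with it: 14 mm above the face when up, 4 mm above it at the stop.
- upper: upper jig half: loose dark-grey anodised plate 80 (its x) x 130 (its y) x 20 mm thick, 0.34-0.50 kg, lying flat on the perforated plate; origin at the centre of its underside, z up. Two 15 mm through holes at y = +50, -50 mm (x = 0). Pocket 37 x 37 x 4.5 mm deep in the middle of the underside takes the lifter head. Closed, its origin meets point lower_face; resting on the raised lifter it is 9.5 mm higher.
- handle (a point): middle of the black plastic bridge handle's bar on the upper half, 52 mm above that half's origin, same axes. The bar is 18 mm wide (x), 70 long (y), 16 high (44 to 60 mm above the origin), on two legs at y = +29, -29 mm (12 mm thick), open beneath between them; grip it across x.
- sample: bystander: dark steel bar 30 x 90 x 15 mm lying on the plate's far part; origin at the centre of its underside. Leave alone.
- tin: bystander: white jar with black lid, 56 mm diameter, 60 mm tall, standing on the plate's far part; origin at the centre of its underside. Leave alone.
- driver: bystander: screwdriver with black handle lying on the bench near the plate, on the robot's right; lies along its x. Leave alone.

How it is judged:
By the outcome, as a careful person would: the job done as asked, in the order asked, and still so for the second after the job is handed in, while the arm keeps its last pose, push and grip.
It also fails if it takes over 62 s, if anything falls off the work surface, if the arm or the gripper's body presses on something with over 40 N, if the wrist force passes 120 N, or if a joint passes its speed limit or range.

ROBOT

A 7-joint arm with a two-finger parallel gripper is mounted at the origin on the work surface. World frame = base frame: x ahead of the robot, y to its left, z up, the work surface at z = 0. Lengths are in m, angles in rad, forces in N, time in s.
With the tool pointing down it reaches from about 0.425 to 0.875 m from the base axis. Payload 4.7 kg.
Tool frame: the origin (TCP) lies at the very end of the fingers, on their centre line; the grasp point (between the pads) lies 19 mm behind it; z points along the fingers, y is the line along which they close (so a half turn about z gives the same grasp; the last joint's range is limited). The gripper opens to 87 mm and grips with 3 to 60 N. Pads are 19 mm wide; open, the fingers measure 117 mm over their backs; the gripper's body (75 mm by 190 mm) begins 51 mm behind the grasp point.
Start: joints at [0.014, 0.321, -0.07, 1.45, 0.023, 1.371, -0.057], TCP at [0.65, -0, 0.223] pointing down, gripper open.
Joint ranges: [-2.86, 2.86], [-0.3, 2.09], [-1.38, 1.24], [0.06, 2.45], [-1.56, 4.7], [0.09, 2.05], [-2.69, 2.69]. Speed limits (rad/s): [2.57, 2.57, 3.14, 3.14, 3.14, 3.14, 3.14].

INTERFACE

Orientations are given as a rotation vector (axis times angle).
In Python, from bench import ctrl, get_image, job gives the robot as it stands.
- The arm moves only by the shell command python3 -m crank 'ROWS' [FORCE]. ROWS is JSON, a list that holds one entry, the list of rows, each a list of 5 numbers: the shift along the tool's x, y, z in mm, then the turn about the tool's z in rad, then the closure, from -1 (fully open) to 1 (shut), so that 0 is half open. A call has 1 to 10 rows; each row shifts and turns the commanded pose from where the row before left it, along the tool's axes as they then stand; what a row does not reach is not made up. A row lasts 1/12 s, in which the tool goes at most 41.7 mm and 7.16 degrees, less where a joint would pass 70% of its speed; a pose out of reach is approached as far as the arm can. A call with a gripper value outside its range is refused whole. The fingers move at their own pace and stop on an object; FORCE is the grip in N (left out, the last holds). Time passes only in rows, so rows that do not move let the fingers close. It gives the time, the measured TCP pose, the force, the opening and the grip force at its end, in the units of the state.
- ctrl.get_state(): the state, without advancing time (a new reading comes with each control period).
- get_image(name): name is "scene" or "side" or "wrist"; returns a dict with "pixels" (384x512x3 uint8, red, green, blue), "fx", "fy", "cx", "cy" (pixels), "k1" (the pictures are not rectified: a ray, as slopes to the right and down, at radius r is drawn at 1 + k1 r^2 times it, then the intrinsics apply), "T" (4x4, takes a point from camera to world coordinates); the wrist camera has in their place "T_tool_cam" (4x4, takes a point from camera to tool coordinates, whose origin is the TCP and whose axes are the flange's). Camera axes: x right, y down, z forward; pixel columns grow to the right and rows downward; lengths in m; the calibration is good to about 2 mm. A picture is of the moment at which its call begins: read the wrist's pose just before it. There is no depth.
- job.close_job(): hands the job in; it is judged then, once.
The state is a dict: "time": time; "joint_positions": joint angles; "qd": joint speeds; "joint_torque": joint torques, N m; "position": TCP position; "tool_rot": TCP orientation; "ft_force": force on the tool from outside, world axes, zero at the start; "torque": the same for the moment, N m; "grip_width": opening from 0.0 (shut) to 1.0 (fully open); "grip_force": force on a finger pad.
Only numpy, scipy, OpenCV 4.12 (cv2) and the standard library are available. Lean on these libraries where they do the work, as an engineer would, in place of code of your own. Each camera call takes 0.05 s, during which the arm holds its last target. There are 200 camera calls.

## Working session

There is one attempt and no reset: what is moved stays moved. The work goes in short steps, Python scripts to look and compute and a shell command to move; the robot and the scene stay as the last step left them, time stands still between calls to the robot, and variables do not carry over. Pictures are saved under pics/ and viewed, at most 10 in all, crops included, and the job is handed in when it is done.

```bash
mkdir -p pics
cat > h.py <<'E'
import numpy as np, cv2
from bench import ctrl, get_image, job
from scipy.spatial.transform import Rotation as R
def tool():
    s=ctrl.get_state(); T=np.eye(4); T[:3,:3]=R.from_rotvec(s["tool_rot"]).as_matrix(); T[:3,3]=s["position"]; return T
def shot(name,fn):
    Tt=tool(); d=get_image(name)
    d["Tw"]=np.array(d["T"]) if "T" in d else Tt@np.array(d["T_tool_cam"])
    cv2.imwrite("pics/%s.png"%fn,cv2.cvtColor(d["pixels"],cv2.COLOR_RGB2BGR))
    np.save("pics/%s.npy"%fn,{k:v for k,v in d.items() if k!="pixels"},allow_pickle=True); return d
def load(fn): return np.load("pics/%s.npy"%fn,allow_pickle=True).item()
def px2w(d,uv,z):
    u=np.array([(uv[0]-d["cx"])/d["fx"],(uv[1]-d["cy"])/d["fy"]]); x=u.copy()
    for _ in range(30): x=u/(1+d["k1"]*(x@x))
    r=d["Tw"][:3,:3]@np.r_[x,1]; o=d["Tw"][:3,3]; return o+r*(z-o[2])/r[2]
def w2px(d,p):
    q=np.linalg.inv(d["Tw"])@np.r_[p,1]; x=q[:2]/q[2]; x=x*(1+d["k1"]*(x@x)); return x*[d["fx"],d["fy"]]+[d["cx"],d["cy"]]
E
python3 - <<'E'
from h import *
for n in("scene","side","wrist"): d=shot(n,n+"0"); print(n,d["Tw"].round(3).tolist(),d["fx"],d["k1"])
a=[cv2.imread(f"pics/{n}0.png") for n in("scene","side","wrist")]
print(ctrl.get_state())
E
```

```text
scene [[0.271, 0.719, -0.64, 1.107], [0.963, -0.192, 0.191, -0.243], [0.014, -0.667, -0.744, 0.742], [0.0, 0.0, 0.0, 1.0]] 438.0337770232071 -0.03822875718600971
side [[0.683, -0.548, 0.482, 0.152], [-0.73, -0.499, 0.467, -0.418], [-0.015, -0.671, -0.741, 0.632], [0.0, 0.0, 0.0, 1.0]] 357.7543330844111 -0.1087408571121549
wrist [[1.0, 0.0, -0.0, 0.651], [0.0, -0.96, -0.28, 0.076], [-0.0, 0.28, -0.96, 0.384], [0.0, 0.0, 0.0, 1.0]] 269.89820257882997 0.014135971515705332
{'time': 0.15, 'joint_positions': array([ 0.01412447,  0.32164897, -0.07004524,  1.45135368,  0.02256652,
        1.37078624, -0.05689471]), 'qd': array([-0.00091669, -0.00242403,  0.00057153, -0.00473358,  0.00122162,
       -0.00099226, -0.00016168]), 'joint_torque': array([ 2.16972071e-04, -4.91794288e+01, -4.04079035e-01, -3.12878716e+01,
       -6.39387709e-02,  4.04033612e-02,  9.90178205e-05]), 'position': array([ 6.49605274e-01, -7.41397984e-05,  2.21735506e-01]), 'tool_rot': array([-2.22081243e+00, -2.22072385e+00,  1.63507261e-03]), 'ft_force': array([-0.1082469 , -0.22686329,  1.28584859]), 'torque': array([ 0.01706892,  0.03575559, -0.00245668]), 'grip_force': 0.0, 'grip_width': 1.0001286112934122}
```

View pics/scene0.png

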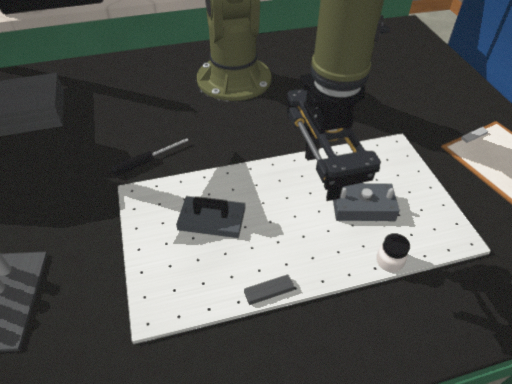

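View pics/wrist0.png

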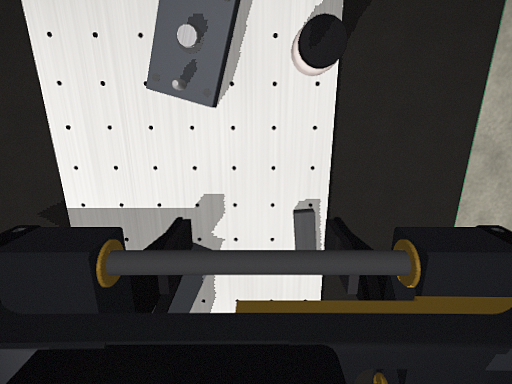

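The wrist view shows the lower half with the lifter head at (187,36) and near dowel at (180,84). The scene view shows the upper half with its handle at about (211,207), the driver well clear at (150,158), the tin at (394,252) and the sample at (270,289).

Run:
```python
from h import *
w=load("wrist0"); s=load("scene0")
print("lifter",px2w(w,(187,35),.061),"dowel",px2w(w,(179,84),.071), "corners",px2w(w,(147,88),.047),px2w(w,(216,106),.047))
print("scene lifter",px2w(s,(367,193),.061))
print("handle", px2w(s,(211,201),.072), "bar ends",px2w(s,(195,200),.072),px2w(s,(227,202),.072))
for c in((187,198),(245,204),(240,236),(178,228)): print(px2w(s,c,.032))
print(px2w(s,(394,243),.072),px2w(s,(270,287),.027))
```

```text
lifter [0.57542362 0.15271556 0.061     ] dowel [0.56550344 0.10333967 0.071     ] corners [0.52130573 0.10093324 0.047     ] [0.60087737 0.08109271 0.047     ]
scene lifter [0.57597764 0.15274826 0.061     ]
handle [ 0.52268217 -0.17003319  0.072     ] bar ends [ 0.51167228 -0.20080821  0.072     ] [ 0.53365553 -0.13936775  0.072     ]
[ 0.46598988 -0.21394503  0.032     ]
[ 0.51483066 -0.09736994  0.032     ]
[ 0.5941739  -0.12818084  0.032     ]
[ 0.54193416 -0.2450217   0.032     ]
[0.71481121 0.14145027 0.072     ] [ 0.71826713 -0.10224475  0.027     ]
```

```bash
python3 -m crank '[[[25,-25,0,0,1],[25,-25,0,0,1],[20,-25,0,0,1],[0,0,0,0,1],[0,0,0,0,1],[0,0,0,0,1]]]' 20
python3 - <<'E'
from h import *
shot("wrist","wrist1"); im=cv2.imread("pics/wrist1.png"); cv2.imwrite("pics/wrist1b.png",cv2.resize(im[:230],(0,0),fx=1.5,fy=1.5,interpolation=cv2.INTER_CUBIC))
E
```

```text
time: 0.65
position: [0.5753, 0.0693, 0.2227]
tool_rot: [2.221, 2.22, -0.0]
ft_force: [-0.0, -1.3, 0.4]
grip_width: 0.63
grip_force: 0.0
```

View pics/wrist1b.png

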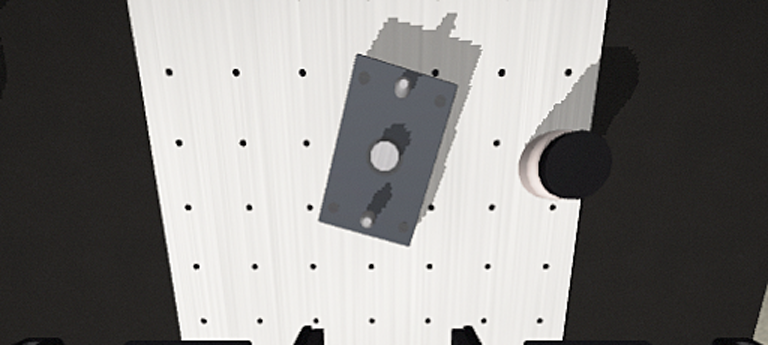

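The view shows the whole lower half: corners at about (357,54), (457,85), (410,246), (319,221) in the crop, lifter at (384,156), and dowel tops near (403,84) and (366,222).

Run:
```python
from h import *
w=load("wrist1"); f=lambda u,v,z:px2w(w,((u+.5)/1.5-.5,(v+.5)/1.5-.5),z)[:2]
C=[f(*c,.047) for c in((357,54),(457,85),(410,246),(319,221))]
print(np.mean(C,0),[np.linalg.norm(C[i]-C[i-1]).round(4) for i in range(4)])
for a,b in((3,0),(2,1)): e=C[b]-C[a]; print(-np.arctan2(e[0],e[1]))
for a,b in((0,1),(3,2)): e=C[b]-C[a]; print(np.arctan2(e[1],e[0]))
print("lifter",f(384,155.5,.061)); d1=f(403,84,.071);d2=f(366,222,.071); print(d1,d2,(d1+d2)/2,np.linalg.norm(d1-d2),-np.arctan2(*(d1-d2)))
# refine on the image: fit minAreaRect of undistorted top-down-warped dark block
im=cv2.imread("pics/wrist1.png"); 
g=np.mgrid[0:400,0:400]; H=np.zeros((400,400,2),np.float32)
for i in range(400):
    for j in range(400): H[i,j]=w2px(w,(.475+i*.0005,.05+j*.0005,.047))
t=cv2.remap(im,H[...,0],H[...,1],cv2.INTER_CUBIC); hsv=cv2.cvtColor(t,cv2.COLOR_BGR2HSV)
m=((hsv[...,1]>25)&(hsv[...,2]<140)).astype(np.uint8)*255
m=cv2.morphologyEx(m,cv2.MORPH_OPEN,np.ones((9,9)))
c=max(cv2.findContours(m,0,2)[0],key=cv2.contourArea); r=cv2.minAreaRect(c); print(r, .475+r[0][1]*.0005,.05+r[0][0]*.0005)
```

```text
[0.57540942 0.15266015] [np.float64(0.1281), np.float64(0.0782), np.float64(0.1281), np.float64(0.0788)]
-0.27088906174610794
-0.26568995407833
-0.2702341503050572
-0.27089915721024305
lifter [0.57466574 0.15295167]
[0.58821569 0.20053538] [0.56068457 0.10382133] [0.57445013 0.15217835] 0.10055629684705975 -0.2773295062039097
((89.5, 186.5), (13.0, 21.0), 90.0) 0.5682499999999999 0.09475
```

```bash
python3 -m crank '[[[28,0,0,0,1],[28,0,0,0,1],[27,0,0,0,1],[0,0,30,0.09,1],[0,0,30,0.09,1],[0,0,30,0.09,1],[0,0,30,0,1],[0,0,28,0,1],[0,0,0,0,1],[0,0,0,0,1]]]'
```

```text
time: 1.53
position: [0.5746, 0.1515, 0.0731]
tool_rot: [-2.501, -1.899, 0.006]
ft_force: [1.1, 0.1, 0.1]
grip_width: 0.005
grip_force: 0.0
```

```bash
python3 -m crank '[[[0,0,4,0,1],[0,0,4,0,1],[0,0,4,0,1],[0,0,3,0,1],[0,0,3,0,1],[0,0,0,0,1],[0,0,0,0,1]]]'; python3 -m crank '[[[0,0,2,0,1],[0,0,1,0,1],[0,0,0,0,1],[0,0,0,0,1]]]'
```

```text
time: 2.12
position: [0.5761, 0.1531, 0.0585]
tool_rot: [2.499, 1.901, 0.003]
ft_force: [-1.1, 0.1, 7.7]
grip_width: 0.002
grip_force: 3.8
time: 2.45
position: [0.5761, 0.1531, 0.0558]
tool_rot: [2.499, 1.901, 0.003]
ft_force: [-2.2, -1.5, 8.5]
grip_width: 0.001
grip_force: 4.4
```

```bash
python3 -m crank '[[[0,0,2,0,1],[0,0,2,0,1],[0,0,1,0,1],[0,0,0,0,1],[0,0,0,0,1]]]'; python3 -m crank '[[[0,0,2,0,1],[0,0,1,0,1],[0,0,0,0,1],[0,0,0,0,1]]]'
```

```text
time: 2.87
position: [0.5761, 0.1531, 0.0514]
tool_rot: [2.499, 1.901, 0.003]
ft_force: [-3.7, -1.5, 11.7]
grip_width: 0.007
grip_force: 5.9
time: 3.2
position: [0.5762, 0.1532, 0.0513]
tool_rot: [2.499, 1.901, 0.004]
ft_force: [-10.6, -3.1, 27.1]
grip_width: 0.005
grip_force: 13.8
```

The force jumped from 11.7 N to 27 N with no further travel, so the lifter is at its stop. Next I release it and watch it return.

```bash
python3 -m crank '[[[0,0,-5,0,1],[0,0,-5,0,1],[0,0,-5,0,1],[0,0,-10,0,1],[0,0,-30,0,1],[0,0,-30,0,-1],[0,0,-30,0,-1],[-30,0,-30,0,-1],[-30,0,0,0,-1],[-20,0,0,0,-1]]]'
python3 - <<'E'
from h import *
shot("wrist","wrist2"); im=cv2.imread("pics/wrist2.png"); cv2.imwrite("pics/wrist2b.png",cv2.resize(im[:230,100:430],(0,0),fx=1.5,fy=1.5,interpolation=cv2.INTER_CUBIC))
print(tool().round(4).tolist())
s=load("scene0"); print(px2w(s,(211,203),.072))
E
```

```text
time: 4.03
position: [0.5549, 0.074, 0.1932]
tool_rot: [2.498, 1.899, 0.006]
ft_force: [-0.2, -1.0, -0.5]
grip_width: 0.297
grip_force: 0.0
[[0.273, 0.962, 0.0018, 0.5535], [0.962, -0.273, -0.0038, 0.0691], [-0.0031, 0.0028, -1.0, 0.1918], [0.0, 0.0, 0.0, 1.0]]
[ 0.52793136 -0.17110106  0.072     ]
```

View pics/wrist2b.png

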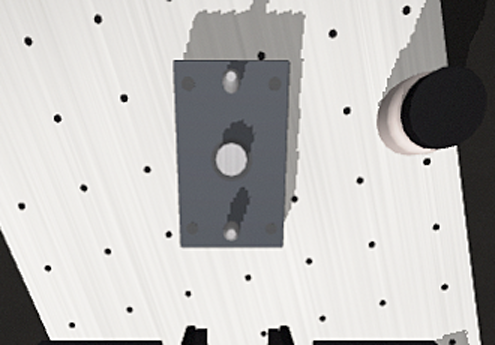

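The lifter is back up with its full-length shadow, at crop (231,159), with the dowels at (231,77) and (231,234). Next I look at the upper half.

```bash
python3 -m crank '[[[-35,3,-10,0,-1],[-35,3,-10,0,-1],[-35,3,-10,0,-1],[-35,4,0,0,-1],[-35,4,0,0,-1],[-35,4,0,0,-1],[-35,4,0,0,-1],[-35,4,0,0,-1],[-37,4,0,0.06,-1],[0,0,0,0.06,-1]]]'; python3 -m crank '[[[0,0,0,0,-1],[0,0,0,0,-1]]]'
python3 - <<'E'
from h import *
shot("wrist","wrist3"); im=cv2.imread("pics/wrist3.png"); cv2.imwrite("pics/wrist3b.png",cv2.resize(im[:230,100:430],(0,0),fx=2,fy=2,interpolation=cv2.INTER_CUBIC))
w=load("wrist2"); f=lambda u,v,z:px2w(w,((u+.5)/1.5-.5+100,(v+.5)/1.5-.5),z)[:2]
print("lifter",f(231.5,159,.061),f(231,77,.071),f(231,234,.071))
C=[f(*c,.047) for c in((174,60),(290,61),(282,246),(181,247))]; print(np.mean(C,0))
E
```

```text
time: 4.92
position: [0.4979, -0.2473, 0.2204]
tool_rot: [2.619, 1.728, -0.006]
ft_force: [-1.5, -1.1, -0.0]
grip_width: 0.988
grip_force: 0.0
time: 5.08
position: [0.5013, -0.2372, 0.22]
tool_rot: [-2.608, -1.751, -0.001]
ft_force: [-0.1, 0.2, 0.4]
grip_width: 0.996
grip_force: 0.0
lifter [0.57515804 0.1528294 ] [0.58835222 0.20046902] [0.56111192 0.10411794]
[0.57524057 0.15270946]
```

View pics/wrist3b.png

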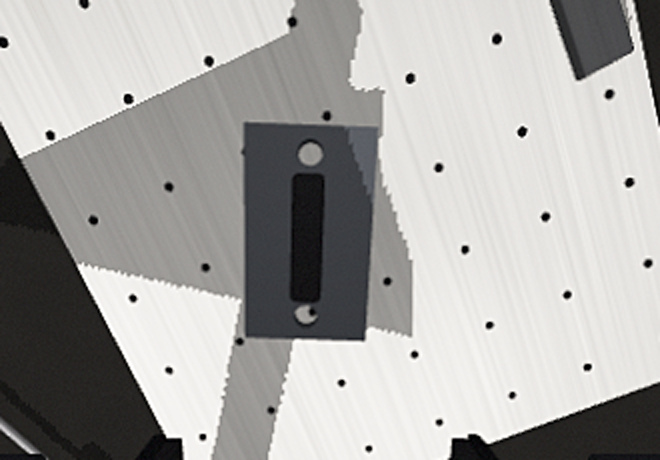

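The upper half's corners are at crop (245,123), (378,128), (364,340), (245,336). The bar top's corners are at (293,174), (324,174), (321,303), (290,300), and the holes are at (311,153) and (306,314).

Run:
```python
from h import *
w=load("wrist3"); f=lambda u,v,z:px2w(w,((u+.5)/2-.5+100,(v+.5)/2-.5),z)[:2]
for cs,z in((((245,123),(378,128),(364,340),(245,336)),.032),(((293,174),(324,174),(321,303),(290,300)),.072)):
    C=[f(*c,z) for c in cs]; e=(C[0]+C[1]-C[2]-C[3]); e2=C[1]+C[2]-C[0]-C[3]
    print(np.mean(C,0),[np.linalg.norm(C[i]-C[i-1]).round(4) for i in range(4)],-np.arctan2(*e),np.arctan2(e2[1],e2[0]))
h=[f(311,153,.032),f(306,314,.032)]; print(np.mean(h,0),np.linalg.norm(h[0]-h[1]),-np.arctan2(*(h[0]-h[1])))
T=tool(); print(T.round(4).tolist())
for c in [(0.524,-.1715)]: print((T[:3,:3].T@(np.r_[c,.072]-T[:3,3])*1000).round(1))
```

```text
[ 0.52339375 -0.17361739] [np.float64(0.1284), np.float64(0.0789), np.float64(0.1285), np.float64(0.0787)] -0.4269274202535593 -0.4224283126188225
[ 0.52337358 -0.17375084] [np.float64(0.0677), np.float64(0.0167), np.float64(0.0694), np.float64(0.0179)] -0.4174689936039163 -0.4380583007067929
[ 0.52386132 -0.1733075 ] 0.09740470142960146 -0.4246353227986781
[[0.377, 0.9262, 0.0002, 0.5015], [0.9262, -0.377, 0.0009, -0.2364], [0.0009, -0.0002, -1.0, 0.22], [0.0, 0.0, 0.0, 1.0]]
[ 68.5  -3.7 148.1]
```

```bash
python3 -m crank '[[[33,-2,0,0.038,-1],[33,-1,0,0,-1],[0,0,30,0,-1],[0,0,30,0,-1],[0,0,30,0,-1],[0,0,0,0,-1],[0,0,0,0,-1]]]'
python3 - <<'E'
from h import *
T=tool(); print(T.round(4).tolist(),(T[:3,:3].T@(np.array([.5235,-.1735,.045])-T[:3,3])*1000).round(1))
E
```

```text
time: 5.72
position: [0.5238, -0.1743, 0.1291]
tool_rot: [-2.637, -1.702, 0.003]
ft_force: [-0.8, -0.4, 1.9]
grip_width: 1.005
grip_force: 0.0
[[0.412, 0.9112, -0.0033, 0.5238], [0.9112, -0.412, 0.0013, -0.1743], [-0.0002, -0.0035, -1.0, 0.1291], [0.0, 0.0, 0.0, 1.0]] [ 0.6 -0.3 84.1]
```

```bash
python3 -m crank '[[[0.5,0,30,0,-1],[0,0,28,0,-1],[0,0,16,0,-1],[0,0,10,0,-1],[0,0,0,0,-1],[0,0,0,0,0.3],[0,0,0,0,0.3],[0,0,0,0,0.5]]]' 45;  python3 -m crank '[[[0,0,0,0,1],[0,0,0,0,1],[0,0,0,0,1],[0,0,0,0,1],[0,0,0,0,1]]]'
```

```text
time: 6.38
position: [0.5263, -0.1761, 0.048]
tool_rot: [2.64, 1.698, 0.004]
ft_force: [-0.0, -0.3, -0.6]
grip_width: 0.851
grip_force: 0.0
time: 6.8
position: [0.5247, -0.1758, 0.0461]
tool_rot: [2.643, 1.699, 0.0]
ft_force: [-0.0, -0.3, -0.2]
grip_width: 0.476
grip_force: 0.0
```

```bash
python3 -m crank '[[[0,0,0,0,1],[0,0,0,0,1],[0,0,0,0,1],[0,0,0,0,1],[0,0,0,0,1],[0,0,0,0,1]]]'
python3 - <<'E'
from h import *
T=tool(); print(T.round(4).tolist())
E
```

```text
time: 7.3
position: [0.524, -0.1753, 0.0457]
tool_rot: [-2.641, -1.698, 0.001]
ft_force: [-2.8, 2.1, 1.2]
grip_width: 0.201
grip_force: 45.0
[[0.4149, 0.9099, -0.0015, 0.524], [0.9099, -0.4149, 0.0006, -0.1753], [-0.0001, -0.0016, -1.0, 0.0457], [0.0, 0.0, 0.0, 1.0]]
```

```bash
python3 -m crank '[[[0,0,-5,0,1],[0,0,-15,0,1],[0,0,-25,0,1],[0,0,-25,0,1],[0,0,-25,0,1],[0,0,0,-0.05,1],[0,0,0,-0.05,1],[0,0,0,-0.057,1],[20,-3,0,0,1],[25,-3,0,0,1]]]' 55; python3 -m crank '[[[30,-3,0,0,1],[30,-3,0,0,1],[30,-3,0,0,1],[30,-4,0,0,1],[30,-4,0,0,1],[30,-4,0,0,1],[30,-4,0,0,1],[30,-3,0,0,1],[28,-3,0,0,1],[15,-2,0,0,1]]]'; python3 -m crank '[[[0,0,0,0,1],[0,0,0,0,1],[0,0,0,0,1],[0,0,0,0,1]]]'
python3 - <<'E'
from h import *
T=tool(); print(T.round(4).tolist(),(T[:3,:3].T@(np.array([.575,.1526,.14])-T[:3,3])*1000).round(1))
for n in("scene","side","wrist"): shot(n,n+"4")
a=cv2.imread("pics/scene4.png")[120:270,270:470]; b=cv2.imread("pics/wrist4.png")[:300,56:456]
cv2.imwrite("pics/c4.png",np.vstack([cv2.resize(a,(400,300),interpolation=2),b]))
E
```

```text
time: 8.13
position: [0.5309, -0.1337, 0.1408]
tool_rot: [2.504, 1.893, -0.001]
ft_force: [1.1, -0.2, -3.6]
grip_width: 0.2
grip_force: 55.0
time: 8.97
position: [0.5755, 0.1557, 0.1408]
tool_rot: [-2.496, -1.905, -0.005]
ft_force: [-0.1, 0.8, -3.8]
grip_width: 0.199
grip_force: 55.0
time: 9.3
position: [0.5753, 0.1486, 0.1407]
tool_rot: [2.503, 1.897, -0.001]
ft_force: [-0.9, 0.1, -4.4]
grip_width: 0.197
grip_force: 55.0
[[0.2701, 0.9628, 0.0002, 0.5753], [0.9628, -0.2701, -0.0012, 0.1486], [-0.0011, 0.0005, -1.0, 0.1407], [0.0, 0.0, 0.0, 1.0]] [ 3.7 -1.4  0.7]
```

View pics/c4.png

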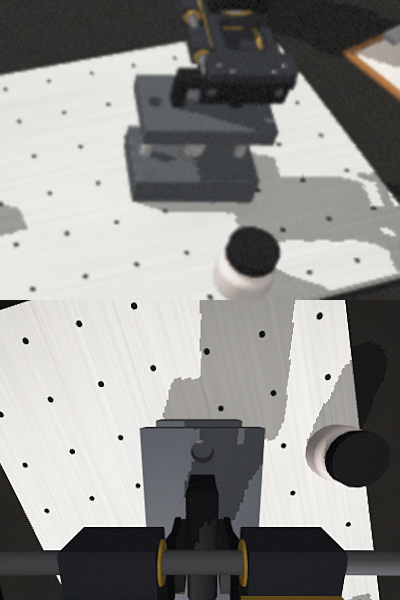

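View pics/side4.png

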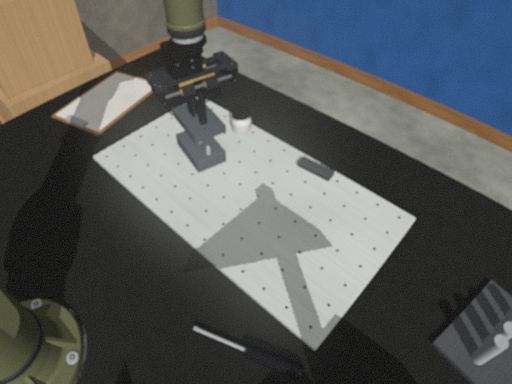

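The wrist view shows the held plate's far top corners at about (197,128) and (320,128) full-image, with its far hole at (259,152). The scene view shows it above the lower half and roughly level. I'll find its offset from these points.

Run:
```python
from h import *
w=load("wrist4"); T=tool(); zt=T[2,3]-.0337+.02
ti=lambda p:(T[:3,:3].T@(p-T[:3,3])*1000).round(1)
for c in((197,128),(320,128),(259,152)): print(c,ti(px2w(w,c,zt)))
for y in (-50,0,50):
  pass
im=cv2.imread("pics/wrist4.png")[100:240,180:340]; cv2.imwrite("pics/c5.png",cv2.resize(im,(0,0),fx=4,fy=4,interpolation=cv2.INTER_CUBIC))
ex=np.array([np.cos(-.271),np.sin(-.271),0]); ey=np.array([-ex[1],ex[0],0]); o=np.array([.575,.1526,0])
for s in(50,-50): print("dowel in tool",s,ti(o+s*ey+[0,0,.071]))
print(zt)
```

```text
(197, 128) [ 65.7 -37.1  13.7]
(320, 128) [65.6 41.1 13.7]
(259, 152) [50.4  2.3 13.7]
dowel in tool 50 [50003.   -102.5    55.9]
dowel in tool -50 [-49996.8    100.3     84.2]
0.12737573093250903
```

View pics/c5.png

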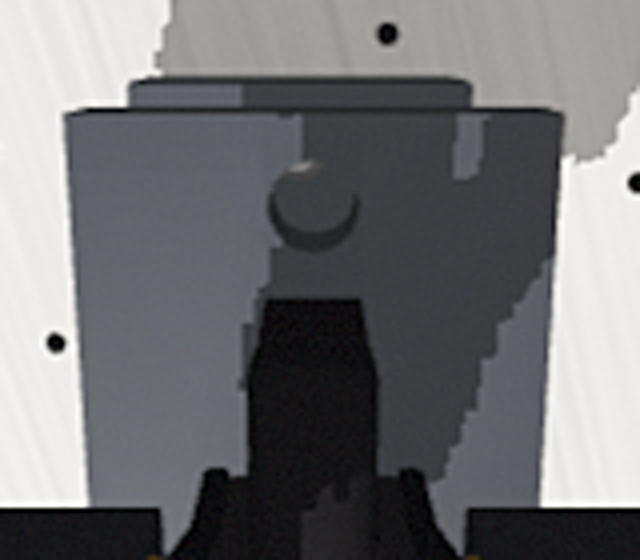

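Run:
```python
from h import *
w=load("wrist4"); T=tool(); zt=T[2,3]-.0337+.02
ti=lambda p:(T[:3,:3].T@(p-T[:3,3])*1000).round(1)
q=lambda c,z:ti(px2w(w,(180+(c[0]+.5)/4-.5,100+(c[1]+.5)/4-.5),z))
print("upper",q((65,112),zt),q((563,112),zt),"hole",q((313,205),zt))
print("lower",q((130,82),.047),q((471,82),.047))
ex=np.array([np.cos(-.271),np.sin(-.271),0]); ey=np.array([-ex[1],ex[0],0]); o=np.array([.575,.1526,0])
for s in(-.04,.04): print("pred lower corner",ti(o+.065*ey+s*ex+[0,0,.047]))
# scene camera: predicted pixels of far-edge corners of upper vs lower
s=load("scene4"); im=cv2.imread("pics/scene4.png"); C=T[:3,3]-[0,0,.0337]
for sx in(-.04,.04):
  for sy in(-.065,.065):
    for z,b in((.0,T[:3,3]-[0,0,.0137]),(0,o+[0,0,.047])):
      p=w2px(s,b+sx*ex+sy*ey); cv2.circle(im,tuple(int(round(v*16)) for v in p),16,(0,0,255) if b is not None else 0,-1,cv2.LINE_AA,4)
cv2.imwrite("pics/c6.png",cv2.resize(im[140:230,325:425],(0,0),fx=6,fy=6,interpolation=cv2.INTER_NEAREST))
```

```text
upper [ 65.9 -37.8  13.7] [65.9 41.4 13.7] hole [51.1  1.6 13.7]
lower [ 67.8 -40.3  94. ] [67.8 38.  94.1]
pred lower corner [ 68.  -41.3  94. ]
pred lower corner [68.2 38.7 94.1]
```

View pics/c6.png

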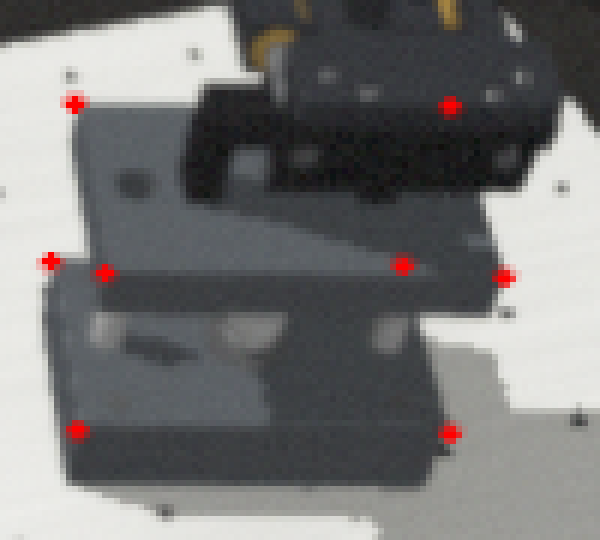

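Scene and wrist agree on the relative offset: about +2 mm in tool x and -2 mm in tool y. I apply it and lower to just above the dowel tips.

```bash
python3 -m crank '[[[2,-2,0,0,1],[0,0,10,0,1],[0,0,10,0,1],[0,0,8,0,1],[0,0,4,0,1],[0,0,0,0,1],[0,0,0,0,1],[0,0,0,0,1]]]'
python3 - <<'E'
from h import *
T=tool(); ti=lambda p:(T[:3,:3].T@(p-T[:3,3])*1000).round(1)
shot("wrist","wrist5"); 
print(T.round(4).tolist(),ti(np.array([.575,.1526,.1])),np.arctan2(T[0,0],T[1,0]))
im=cv2.imread("pics/wrist5.png")[90:240,180:340]; cv2.imwrite("pics/c7.png",cv2.resize(im,(0,0),fx=4,fy=4,interpolation=cv2.INTER_CUBIC))
E
```

```text
time: 10.12
position: [0.5739, 0.1533, 0.1093]
tool_rot: [2.501, 1.901, 0.001]
ft_force: [-0.3, -0.8, -3.8]
grip_width: 0.197
grip_force: 55.0
[[0.2677, 0.9635, 0.0006, 0.5739], [0.9635, -0.2677, 0.0001, 0.1533], [0.0003, 0.0005, -1.0, 0.1093], [0.0, 0.0, 0.0, 1.0]] [-0.3  1.2  9.3] 0.2709992284688396
```

View pics/c7.png

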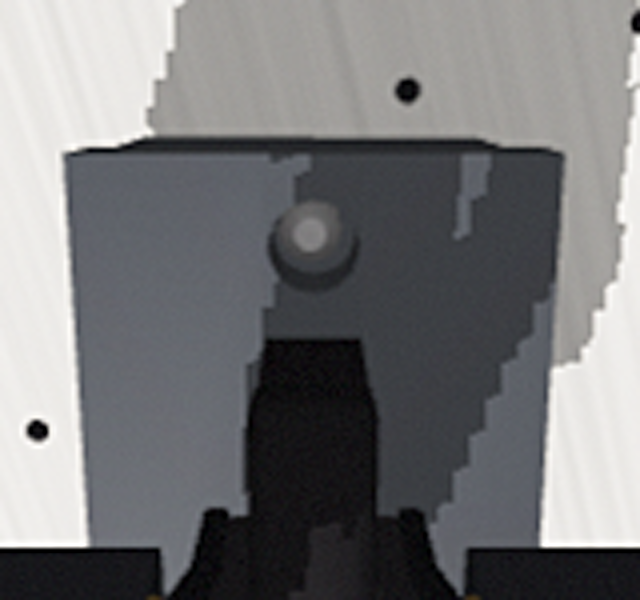

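The far dowel tip shows inside the hole at crop (311,234), with the hole rim centred near (313,245).

Run:
```python
from h import *
w=load("wrist5"); T=tool(); zt=T[2,3]-.0137
ti=lambda p:(T[:3,:3].T@(p-T[:3,3])*1000).round(1)
q=lambda c,z:ti(px2w(w,(180+(c[0]+.5)/4-.5,90+(c[1]+.5)/4-.5),z))
print("upper edge",q((65,153),zt),q((563,153),zt),"hole",q((313,245),zt),"L/R",q((268,245),zt),q((358,245),zt),"dowel tip",q((311,234),.071))
print("lower edge guess",q((125,147),.047),q((492,147),.047))
```

```text
upper edge [ 65.9 -38.   13.7] [65.9 41.1 13.8] hole [51.3  1.4 13.7] L/R [51.3 -6.  13.7] [51.3  8.7 13.7] dowel tip [49.8  1.  38.5]
lower edge guess [ 64.2 -36.7  62.5] [64.1 37.7 62.6]
```

```bash
python3 -m crank '[[[-1.4,-0.3,0,0,1],[0,0,0,0,1],[0,0,3,0,1],[0,0,3,0,1],[0,0,3,0,1],[0,0,3,0,1],[0,0,0,0,1],[0,0,0,0,1]]]'; python3 -m crank '[[[0,0,2,0,1],[0,0,2,0,1],[0,0,2,0,1],[0,0,0,0,1],[0,0,0,0,1]]]'
```

```text
time: 10.83
position: [0.5726, 0.1518, 0.0966]
tool_rot: [-2.501, -1.901, 0.001]
ft_force: [0.0, 0.5, -3.8]
grip_width: 0.198
grip_force: 55.0
time: 11.25
position: [0.5728, 0.1519, 0.0908]
tool_rot: [-2.501, -1.901, 0.001]
ft_force: [0.3, 0.2, -4.2]
grip_width: 0.199
grip_force: 55.0
```

Both dowels are in their holes (underside about 14 mm below the tips) with no contact load. Now I press.

```bash
python3 -m crank '[[[0,0,2,0,1],[0,0,2,0,1],[0,0,2,0,1],[0,0,0,0,1],[0,0,0,0,1]]]' 60; python3 -m crank '[[[0,0,2,0,1],[0,0,2,0,1],[0,0,2,0,1],[0,0,0,0,1],[0,0,0,0,1]]]'
```

```text
time: 11.67
position: [0.5733, 0.152, 0.0858]
tool_rot: [2.501, 1.901, 0.002]
ft_force: [-2.4, -0.8, 5.3]
grip_width: 0.201
grip_force: 60.0
time: 12.08
position: [0.5734, 0.152, 0.0807]
tool_rot: [2.501, 1.9, 0.002]
ft_force: [-4.6, -1.8, 10.9]
grip_width: 0.199
grip_force: 60.0
```

```bash
python3 -m crank '[[[0,0,2,0,1],[0,0,1,0,1],[0,0,0,0,1],[0,0,0,0,1],[0,0,0,0,1]]]'; python3 -m crank '[[[0,0,1,0,1],[0,0,1,0,1],[0,0,0,0,1],[0,0,0,0,1],[0,0,0,0,1]]]'
```

```text
time: 12.5
position: [0.5735, 0.152, 0.0807]
tool_rot: [2.501, 1.9, 0.002]
ft_force: [-11.5, -3.1, 25.8]
grip_width: 0.198
grip_force: 60.0
time: 12.92
position: [0.5735, 0.152, 0.0806]
tool_rot: [2.5, 1.9, 0.002]
ft_force: [-15.3, -5.2, 35.4]
grip_width: 0.199
grip_force: 60.0
```

```bash
python3 -m crank '[[[0,0,-1,0,1],[0,0,0,0,1],[0,0,0,0,1],[0,0,0,0,1],[0,0,0,0,1],[0,0,0,0,1]]]'; python3 -c "
from bench import job; print(job.close_job())"
```

```text
time: 13.42
position: [0.5735, 0.1519, 0.0806]
tool_rot: [2.501, 1.9, 0.002]
ft_force: [-13.9, -4.6, 30.8]
grip_width: 0.195
grip_force: 60.0
the job is handed in; nothing more can be done
None
```

The job is handed in at 13.4 s: I pushed the lifter to its stop and saw it spring back up, then fitted the upper half on the dowels and left it gripped, pressed shut at about 31 N; closure is judged from tool height and force, not a final picture.

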